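# Bring the red-capped vial round to the reader and seat it

### The arm

A 6-joint arm with a two-finger parallel gripper is mounted at the origin on the work surface. World frame = base frame: x ahead of the robot, y to its left, z up, the work surface at z = 0. Lengths are in m, angles in rad, forces in N, time in s.
With the tool pointing down it reaches from about 0.425 to 0.95 m from the base axis. Payload 14.7 kg.
Tool frame: the origin (TCP) lies at the very end of the fingers, on their centre line; the grasp point (between the pads) lies 19 mm behind it; z points along the fingers, y is the direction in which the jaws open and shut (so a half turn about z gives the same grasp; the last joint's range is limited). The gripper opens to 85 mm and grips with 20 to 120 N. Pads are 22 mm wide; open, the fingers measure 114 mm over their backs; the gripper's body (76 mm by 85 mm) begins 54 mm behind the grasp point. The pads swing forward as they close: fully open they stand 13 mm farther back than shut.
Start: joints at [-1.228, 0.48, 1.596, -0, 1.065, -0.047], TCP at [0.247, -0.601, 0.231] pointing down, gripper open.
Joint ranges: [-2.75, 2.75], [-0.82, 2.05], [0.23, 2.67], [-1.56, 4.7], [0.09, 2.69], [-2.92, 2.92]. Speed limits (rad/s): [1.89, 1.89, 2.39, 3.01, 3.01, 3.01].

### API

Orientations are given as a unit quaternion [x, y, z, w].
In Python, from plant import state, get_image, camera_info, finish_job, outline_of gives the robot as it stands. The module is installed in compiled form; this text tells all that it offers.
- The arm moves only by the tool move_arm, never from a script. Its argument "targets" is a list of rows, each an object of numbers: "dx", "dy", "dz": the shift along the tool's x, y, z in m; "ax", "ay", "az": the turn, a rotation vector about the tool's x, y, z in rad. In form: [{"dx": .., "dy": .., "dz": .., "ax": .., "ay": .., "az": ..}, ...]. A call has 1 to 20 rows; each row shifts and turns the commanded pose from where the row before left it, along the tool's axes as they then stand; what a row does not reach is not made up. A row lasts 1/12 s, in which the tool goes at most 41.7 mm and 7.16 degrees, less where a joint would pass 70% of its speed; a pose out of reach is approached as far as the arm can. A call with a gripper value outside its range is refused whole. "gripper" is the closure in counts, from 0 (fully open) to 255 (shut), set as the call begins (left out, the last holds). The fingers move at their own pace and stop on an object; "newtons" is the grip in N (left out, the last holds). Time passes only in rows, so rows that do not move let the fingers close. It gives the time, the measured TCP pose, the force and the opening at its end, in the units of the state.
- state(): the state, without advancing time (a new reading comes with each control period).
- get_image(name): name is "side" or "top"; returns the picture (384x512x3 uint8, blue, green, red); there is no depth.
- camera_info(name): a dict with "camera_matrix" (3x3 intrinsics, pixels), "k1" (the pictures are not rectified: a ray, as slopes to the right and down, at radius r is drawn at 1 + k1 r^2 times it, then the intrinsics apply), "origin" and "attitude" of the camera in the world. Camera axes: x right, y up, looking along -z (the intrinsics and any distortion apply to the point x, -y, -z); pixel columns grow to the right and rows downward; lengths in m; the calibration is good to about 2 mm. A picture is of the moment at which its call begins. camera_info takes no time and is no camera call.
- finish_job(): hands the job in, once; it reports no verdict.
Trained networks look in the newest picture that a camera, given by its name, has taken for a name from the list of things; names that differ only in an ending like _2 or _b are one class to them, and where a whole thing is asked for, a point or a joint stands for the part that bears it (a point fixed in the world has none). Each returns a list of dicts, best first, with "conf" (0 to 1); they miss things now and then, are a little off and sometimes report something else, mostly with a low value. They report only what shows in the picture. A call takes as long as a camera call.
- outline_of(camera, name): "region" (384x512 bool, what is visible of it) and "extent" ([left, top, width, height] in pixels, round what is visible of it).
The state is a dict: "t": time; "qpos": joint angles; "dq": joint speeds; "effort": joint torques, N m; "ee_pos": TCP position; "ee_rot": TCP orientation; "ft_force": force on the tool from outside, world axes, zero at the start; "torque": the same for the moment, N m; "grip_width": opening from 0.0 (shut) to 1.0 (fully open).
Only numpy, scipy, OpenCV 4.12 (cv2) and the standard library are available. Lean on these libraries where they do the work, as an engineer would, in place of code of your own. Each camera call takes 0.05 s, during which the arm holds its last target. There are 200 camera calls.

### The job

Turn the specimen carousel by pressing a fingertip on its bare black rim and dragging it round, until the red-capped vial stands squarely in front of the blue reader's window, in line with its yellow stripe; leave the vials alone while you turn. Then press the red cap gently straight down until that vial is fully home, still in line, and let go. Never press the carousel with more than about 20 N, never touch the white-capped vials, and leave everything else on the table where it is.

Things in the scene. Friction and masses are not known exactly. Their poses are not given: they have to be found in the camera images.
- stand: The specimen carousel with all that it carries; its fixed foot is grey, 230 mm across. Origin on the table, on the turning axis; z up; its own -x axis points from the turning axis to the reader. The turning deck is a disc 310 mm across and 15 mm thick. A blue hub, 44 mm across, rises 30 mm above the deck at the axis.
- reader (a point): Point on the turning axis, level with the top of the reader. The reader is a blue block fixed to the stand outside the rim, 42 mm deep, 64 mm wide, top 98 mm above the table, 175 to 217 mm from the turning axis, with an amber window facing the axis and a yellow stripe on top.
- rim_mid (a point): Point on the turning axis at the mean height of the deck's top, 55 mm above the table. The deck's outer band, 117 to 155 mm from the axis, is bare black rubber with no lip or peg: the rim. The disc sits slightly tipped on its axis, so the rim's top lies anywhere from 52.3 to 57.7 mm above the table round the disc; this unevenness turns with the disc.
- deck_mid (a point): Point on the axis under the deck. The disc turns without end both ways and stays where left; drag at the rim is about 4.5 N, so a fingertip that presses too lightly slips: 7 to 15 N of downward force carries it round (grip varies by 20 percent). The deck is sprung: it sinks bodily about 1 mm per 6 N, at most 6 mm, and rises again when let go.
- white_vials: Seven white-capped vials fixed in the disc, 27 mm across the caps, axes 80 mm from the turning axis, 45 degrees apart, cap tops 36 mm above the deck; the eighth place holds the red-capped one. Origin on the turning axis, 38 mm above the table; it turns with the disc.
- red_vial: The red-capped vial in the eighth place of the carousel; cap 27 mm across, 16 mm high. It stands 8 mm proud of its home depth. Origin on its axis, 53 mm below the top of its cap.
- red_cap (a point): Centre of the top of the red cap, 80 mm from the turning axis. About 100 mm above the table as long as it stands proud, about 92 mm when home.
- red_fit (a joint): How far the red vial has been pressed down into its seat, in m: 0 proud, 0.008 fully home against a hard stop. It moves under about 7 N and stays where it is left.
- gate (a point): A point fixed to the stand, 80 mm from the turning axis straight towards the reader, 93 mm above the table: the red cap's centre must come over this point (seen from above).
- cassette_a: Bystander: a white test cassette lying flat, 70 x 22 x 6 mm, origin at the centre of its underside. To be left alone.
- cassette_b: Bystander: a second white test cassette lying flat, 70 x 22 x 6 mm, origin at the centre of its underside. To be left alone.
- cup: Bystander: a specimen jar with orange lid, 60 across and 65 high, all in mm, origin at the centre of its underside. To be left alone.
- sanitizer: Bystander: a bottle with blue cap, 56 across and 150 high, all in mm, origin at the centre of its underside. To be left alone.
- marker: Bystander: a white marker pen with blue cap lying down, 135 long and 15 thick, all in mm, origin at the centre of its underside. To be left alone.
- swab_tray: Bystander: an empty grey open tray, 130 x 200 x 35 (high) mm, origin at the centre of its underside. To be left alone.

How it is judged:
On the way, in this order (a step that is already met when the one before it is completed fails the run):
1. the red-capped vial, still standing proud, is in line with the reader (within 6 mm) and the carousel is let go (horizontal distance between red_cap and gate below 0.006 m and value of joint red_fit below 0.002 m and contact force between each of the arm, the fingers and stand below 0.3 N), for 0.2 s.
2. the red-capped vial is pressed home in line with the reader (horizontal distance between red_cap and gate below 0.006 m and value of joint red_fit above 0.0065 m), for 0.1 s.
At the end, for the whole second after the job is handed in: The red cap's centre is within 6 mm (seen from above) of the gate point in front of the reader, the vial is pressed at least 6.5 of its 8 mm home, and the carousel is at rest (all of step 2 and linear speed of red_vial below 0.01 m/s); the robot touches nothing.
It fails at once if the carousel, its reader or a vial is pressed with more than 22 N (contact force between any of the fingers, the arm and stand above 22 N).
It fails at once if a white-capped vial is touched with more than 2 N (contact force between anything else and white_vials above 2 N).
It fails at once if the red-capped vial is pushed (more than 2 N) while it is over 12 mm out of line with the reader (contact force between anything else and red_vial above 2 N and horizontal distance between red_cap and gate above 0.012 m).
It fails at once if something else on the table is moved by more than 20 mm (distance of any of cassette_a, cassette_b, cup, sanitizer, marker, swab_tray from where it was at the start of the episode above 0.02 m).
It also fails if it takes over 64 s, if anything falls off the work surface, if the arm or the gripper's body presses on something with over 40 N, if the wrist force passes 120 N, or if a joint passes its speed limit or range.

## Working session

There is one attempt and no reset: what is moved stays moved. The work goes in short steps, Python scripts to look and compute and a tool call to move; the robot and the scene stay as the last step left them, time stands still between calls to the robot, and variables do not carry over. Pictures are saved under pics/ and viewed, about 8 in all and at most 12, crops included, and the job is handed in when it is done.

Besides the shell and the picture viewer there is one more tool, called after "Request:" as a command line: name --argument value ..., lists and objects as JSON in quotes. move_arm: Moves the arm, as the interface text tells. Its arguments: {"type":"object","properties":{"targets":{"type":"array"},"gripper":{"type":"number"},"newtons":{"type":"number"}},"required":["targets"]}

```bash
mkdir -p pics
cat > h.py <<'E'
import numpy as np, cv2
from plant import *
from scipy.spatial.transform import Rotation as R
def cam(n):
    c=camera_info(n); a=np.array(c["attitude"],float)
    M=a if a.shape==(3,3) else R.from_quat(a).as_matrix()
    return np.array(c["camera_matrix"]),c["k1"],np.array(c["origin"]),M
def ray(n,u,v):
    K,k,o,M=cam(n); d=np.linalg.solve(K,[u,v,1]); d=d[:2]/d[2]; s=d.copy()
    for _ in range(20): s=d/(1+k*(s@s))
    return o,M@np.array([s[0],-s[1],-1])
def at_z(n,u,v,z):
    o,d=ray(n,u,v); return o+d*(z-o[2])/d[2]
def proj(n,p):
    K,k,o,M=cam(n); q=M.T@(np.array(p)-o); s=np.array([q[0],-q[1]])/-q[2]
    s=s*(1+k*(s@s)); return (K@[*s,1])[:2]
def tri(a,b):
    (o1,d1),(o2,d2)=ray("top",*a),ray("side",*b)
    A=np.c_[d1,-d2]; t=np.linalg.lstsq(A,o2-o1,rcond=None)[0]
    p,q=o1+t[0]*d1,o2+t[1]*d2; return (p+q)/2,np.linalg.norm(p-q)
E
python3 - <<'E'
from h import *
for n in("top","side"):
    print(camera_info(n)); im=get_image(n); cv2.imwrite(f"pics/{n}0.png",im)
    for t in("stand","red_vial","white_vials","reader"):
        for r in outline_of(n,t)[:2]:
            ys,xs=np.nonzero(r["region"]); print(n,t,r["conf"],r["extent"],xs.mean().round(1),ys.mean().round(1),len(xs))
s=state(); print(s)
a=cv2.imread("pics/top0.png");b=cv2.imread("pics/side0.png")
cv2.imwrite("pics/both.png",cv2.resize(np.hstack([a,b]),(800,300),interpolation=cv2.INTER_AREA))
E
```

```text
{'camera_matrix': array([[499.80345733,   0.        , 247.5410205 ],
       [  0.        , 499.80345733, 187.48112037],
       [  0.        ,   0.        ,   1.        ]]), 'k1': -0.1464086799617891, 'origin': array([0.38843237, 0.03175211, 1.3773184 ]), 'attitude': array([ 0.04457211, -0.05108779, -0.70041727,  0.71050617])}
top stand 0.71 [227.9, 148.2, 115.6, 136.0] 284.6 210.1 11241
top white_vials 0.69 [253.2, 169.9, 68.4, 64.9] 289.3 206.9 562
top reader 0.84 [226.3, 149.4, 115.8, 140.6] 284.6 210.4 11121
{'camera_matrix': array([[438.61385785,   0.        , 257.96653393],
       [  0.        , 438.61385785, 191.55813878],
       [  0.        ,   0.        ,   1.        ]]), 'k1': -0.1003243088402043, 'origin': array([-0.22411681,  0.74919377,  0.74406298]), 'attitude': array([-0.19215738,  0.44989061,  0.80290501, -0.34061347])}
side stand 0.82 [230.9, 171.6, 125.1, 75.0] 290.8 203.6 5844
side red_vial 0.57 [258.6, 188.8, 3.2, 11.5] 260.0 193.0 93
side white_vials 0.96 [254.4, 170.3, 59.8, 37.0] 290.2 187.9 584
side reader 0.71 [233.2, 170.2, 120.9, 74.2] 290.7 203.7 5696
{'t': 0.5, 'qpos': array([-1.22761410e+00,  4.80218515e-01,  1.59634747e+00, -3.24476171e-05,
        1.06510195e+00, -4.65975120e-02]), 'dq': array([-0.00071995, -0.00089105,  0.00152636,  0.00170372,  0.00050786,
        0.00090457]), 'effort': array([-1.09173427e-03, -9.49799180e+01, -4.30354106e+01, -1.61186085e-04,
        2.46536918e-03,  5.08262292e-05]), 'ee_pos': array([ 0.2469884 , -0.60120495,  0.23126681]), 'ee_rot': array([ 9.81067480e-01,  1.93666203e-01, -1.95979887e-05, -3.51269247e-05]), 'ft_force': array([-1.23609931,  0.06141836, -0.1664758 ]), 'torque': array([-0.08455507, -0.00836357, -0.02520566]), 'grip_width': 0.9982368344985815}
```

View pics/top0.png

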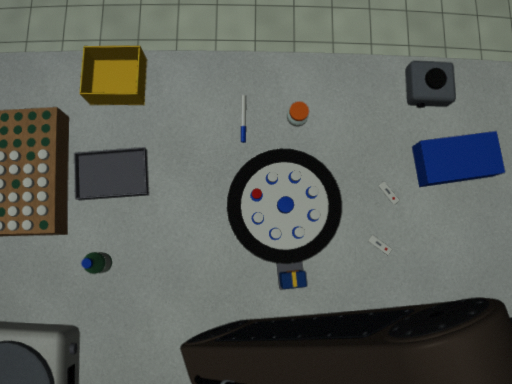

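View pics/side0.png

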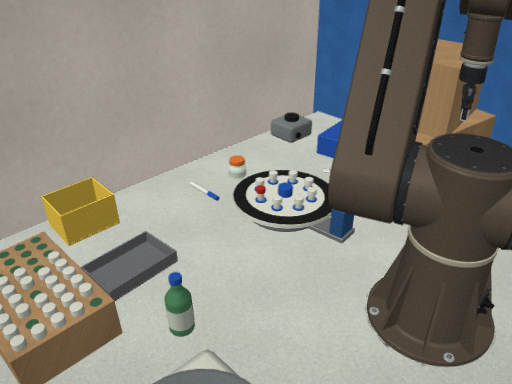

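The top picture shows the carousel centred near (285,205), the red cap at (257,195) and the reader with its yellow stripe at (293,279), towards the base. The side picture agrees with this: red cap at (260,190), reader at (341,222).

```bash
cat >> h.py <<'E'
def blob(m,box):
    z=np.zeros_like(m); x0,y0,x1,y1=box; z[y0:y1,x0:x1]=m[y0:y1,x0:x1]
    n,l,s,c=cv2.connectedComponentsWithStats(z.astype(np.uint8))
    if n<2: return None
    i=1+np.argmax(s[1:,4]); return c[i],s[i],l==i
def red(im,box=(215,140,350,275)):
    b,g,r=[im[...,i].astype(int) for i in range(3)]
    return blob((r>90)&(r>2*g)&(r>2*b),box)
E
python3 - <<'E'
from h import *
T=cv2.imread("pics/top0.png");S=cv2.imread("pics/side0.png")
# rim outer
reg=outline_of("top","stand")
m=(T.max(2)<45)
c,s,l=blob(m,(215,140,355,268)); print("rim",c,s)
cs,_=cv2.findContours(l.astype(np.uint8),cv2.RETR_EXTERNAL,cv2.CHAIN_APPROX_NONE)
P=np.array([at_z("top",u,v,.055)[:2] for u,v in max(cs,key=len)[:,0]])
from scipy.optimize import least_squares
f=least_squares(lambda q:np.hypot(P[:,0]-q[0],P[:,1]-q[1])-q[2],[.35,-.05,.155],loss="soft_l1",f_scale=.002)
print("rim fit",f.x); C=f.x[:2]
B,G,Rr=[T[...,i].astype(int) for i in range(3)]
hub=blob((B>100)&(B>1.6*Rr)&(B>1.5*G),(273,193,298,218)); print("hub",hub[0],at_z("top",*hub[0],.085))
yel=blob((Rr>120)&(G>90)&(B<.6*Rr),(275,262,312,292)); print("yel",yel[0],yel[1],at_z("top",*yel[0],.098))
rd=red(T); print("red",rd[0],rd[1],at_z("top",*rd[0],.097))
rs=red(S,(245,175,275,205)); print("redside",rs[0],rs[1],tri(rd[0],rs[0]))
sh=S.astype(int); hs=blob((sh[...,0]>100)&(sh[...,0]>1.6*sh[...,2]),(275,180,296,200)); print("hubside",hs[0],tri(hub[0],hs[0]))
y=at_z("top",*yel[0],.098)[:2]; r=at_z("top",*rd[0],.097)[:2]
for c in (C,at_z("top",*hub[0],.085)[:2]):
    print("dist yel",np.linalg.norm(y-c),np.degrees(np.arctan2(*(y-c)[::-1])),"red",np.linalg.norm(r-c),np.degrees(np.arctan2(*(r-c)[::-1])))
for t in("cup","marker","cassette_a","swab_tray","sanitizer"):
    for r in outline_of("top",t)[:2]:
        e=r["extent"]; print(t,round(r["conf"],2),at_z("top",e[0]+e[2]/2,e[1]+e[3]/2,.03).round(3))
Z=cv2.resize(T[140:300,210:360],None,fx=4,fy=4,interpolation=cv2.INTER_CUBIC); cv2.imwrite("pics/z0.png",Z[:600])
E
```

```text
rim [283.25840794 206.11589644] [ 227  149  114  115 4133]
rim fit [ 0.52316476 -0.07733812  0.15170209]
hub [285.24193548 203.90860215] [ 0.52288599 -0.07768144  0.085     ]
yel [294.08333333 278.97916667] [292 272   5  15  48] [ 0.33017731 -0.10019942  0.098     ]
red [256.25352113 192.97183099] [252 189  10   9  71] [ 0.54895362 -0.00157071  0.097     ]
redside [260.42857143 189.17460317] [257 185   8   9  63] (array([ 0.54860626, -0.00237216,  0.09361626]), np.float64(0.002095970650629948))
hubside [285.17460317 188.87301587] (array([ 0.52310856, -0.07954693,  0.07324706]), np.float64(0.0026509261168118857))
dist yel 0.1943367999558096 -173.24422223465 red 0.08003603011466144 71.2030251218263
dist yel 0.19401982860787453 -173.33522060142766 red 0.08045101072216908 71.09386726386106
cup 0.78 [ 0.782 -0.115  0.03 ]
cassette_a 0.74 [ 0.564 -0.371  0.03 ]
cassette_a 0.56 [ 0.421 -0.342  0.03 ]
swab_tray 0.67 [0.603 0.395 0.03 ]
swab_tray 0.24 [ 0.528 -0.092  0.03 ]
sanitizer 0.87 [0.361 0.425 0.03 ]
sanitizer 0.37 [ 0.486 -0.085  0.03 ]
```

View pics/z0.png

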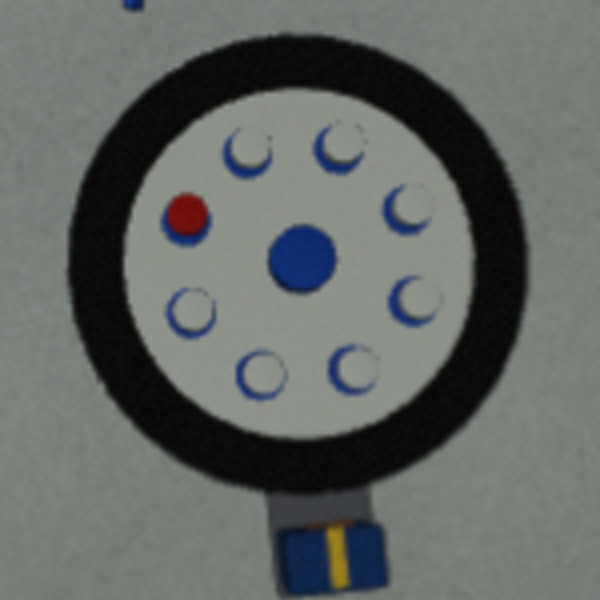

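Axis at (0.523, -0.0775), which agrees between the rim fit and the hub. The reader lies at 186.7° and the red vial at 71.2°, both at the right radii, so the disc needs about +115.5° (CCW). I'll drag along the far side from φ≈-68°, with the tool x axis tangential.

Request:
move_arm --targets '[{"dx": 0.0227,"dy": -0.0122},{"dx": 0.0227,"dy": -0.0122},{"dx": 0.0227,"dy": -0.0122},{"dx": 0.0227,"dy": -0.0122},{"dx": 0.0227,"dy": -0.0122},{"dx": 0.0227,"dy": -0.0122},{"dx": 0.0227,"dy": -0.0122},{"dx": 0.0227,"dy": -0.0122},{"dx": 0.0227,"dy": -0.0122},{"dx": 0.0227,"dy": -0.0122},{"dx": 0.0227,"dy": -0.0122},{"dx": 0.0227,"dy": -0.0122},{"dx": 0.0227,"dy": -0.0122},{"dx": 0.0227,"dy": -0.0122},{"dx": 0.0227,"dy": -0.0122},{"dx": 0.0227,"dy": -0.0122},{"dx": 0.0227,"dy": -0.0122},{"dx": 0.0227,"dy": -0.0122},{"dx": 0.0227,"dy": -0.0122},{"dx": 0.0227,"dy": -0.0122}]' --gripper 255 --newtons 30

```text
invalid input at $.targets[0]: expected keys dx, dy, dz, ax, ay, az
```

Request:
move_arm --targets '[{"dz": 0.015},{"dz": 0.015},{"dz": 0.015},{"dz": 0.015},{"dz": 0.015},{"dz": 0.015},{"dz": 0.015},{"dz": 0.015},{"dz": 0.015},{"dz": 0.015},{},{},{}]'

```text
invalid input at $.targets[0]: expected keys dx, dy, dz, ax, ay, az
```

Run:
```python
from h import *
s=state(); print(s["t"],s["ee_pos"],s["ee_rot"],s["ft_force"],s["grip_width"],s["qpos"])
T=get_image("top");S=get_image("side")
p=np.hstack([T[130:300,180:380],S[120:290,200:400]]); cv2.imwrite("pics/a1.png",cv2.resize(p,(800,340),interpolation=cv2.INTER_CUBIC))
print(proj("top",s["ee_pos"]),proj("side",s["ee_pos"]))
```

```text
0.8 [ 0.24700903 -0.60123979  0.23132742] [9.81072302e-01 1.93641776e-01 6.94783965e-06 2.36497108e-05] [-0.02622544 -0.09801437 -0.20027496] 0.9974541481023629 [-1.22762235e+00  4.80153339e-01  1.59629849e+00  7.72064532e-06
  1.06509199e+00 -4.65754255e-02]
[508.24226163 315.49564793] [461.63336258 119.34358144]
```

View pics/a1.png

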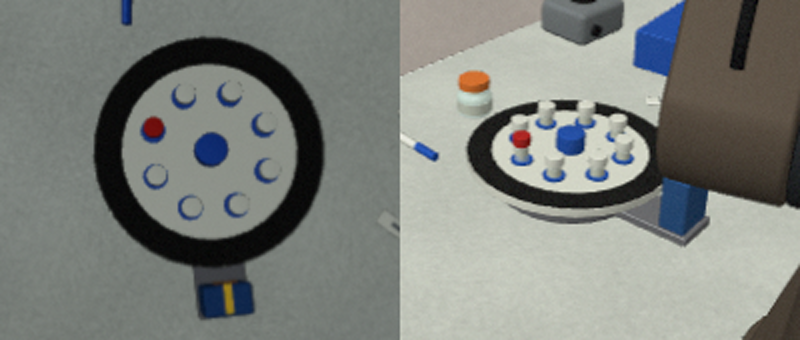

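All keys are required, so nothing moved (this picture shows the scene unchanged).

Request:
move_arm --targets '[{"dx": 0.0324,"dy": -0.0174,"dz": 0,"ax": 0,"ay": 0,"az": 0},{"dx": 0.0324,"dy": -0.0174,"dz": 0,"ax": 0,"ay": 0,"az": 0},{"dx": 0.0324,"dy": -0.0174,"dz": 0,"ax": 0,"ay": 0,"az": 0},{"dx": 0.0324,"dy": -0.0174,"dz": 0,"ax": 0,"ay": 0,"az": 0},{"dx": 0.0324,"dy": -0.0174,"dz": 0,"ax": 0,"ay": 0,"az": 0},{"dx": 0.0324,"dy": -0.0174,"dz": 0,"ax": 0,"ay": 0,"az": 0},{"dx": 0.0324,"dy": -0.0174,"dz": 0,"ax": 0,"ay": 0,"az": 0},{"dx": 0.0324,"dy": -0.0174,"dz": 0,"ax": 0,"ay": 0,"az": 0},{"dx": 0.0324,"dy": -0.0174,"dz": 0,"ax": 0,"ay": 0,"az": 0},{"dx": 0.0324,"dy": -0.0174,"dz": 0,"ax": 0,"ay": 0,"az": 0},{"dx": 0.0324,"dy": -0.0174,"dz": 0,"ax": 0,"ay": 0,"az": 0},{"dx": 0.0324,"dy": -0.0174,"dz": 0,"ax": 0,"ay": 0,"az": 0},{"dx": 0.0324,"dy": -0.0174,"dz": 0,"ax": 0,"ay": 0,"az": 0},{"dx": 0.0324,"dy": -0.0174,"dz": 0,"ax": 0,"ay": 0,"az": 0}]' --gripper 255 --newtons 30

```text
t: 2.07
ee_pos: [0.575, -0.2019, 0.2315]
ee_rot: [0.981, 0.194, 0.0, 0.0]
ft_force: [0.6, -0.6, -0.1]
grip_width: 0.004
```

Request:
move_arm --targets '[{"dx": 0,"dy": 0,"dz": 0.018,"ax": 0,"ay": 0,"az": 0},{"dx": 0,"dy": 0,"dz": 0.018,"ax": 0,"ay": 0,"az": 0},{"dx": 0,"dy": 0,"dz": 0.018,"ax": 0,"ay": 0,"az": 0},{"dx": 0,"dy": 0,"dz": 0.018,"ax": 0,"ay": 0,"az": 0},{"dx": 0,"dy": 0,"dz": 0.018,"ax": 0,"ay": 0,"az": 0},{"dx": 0,"dy": 0,"dz": 0.018,"ax": 0,"ay": 0,"az": 0},{"dx": 0,"dy": 0,"dz": 0.018,"ax": 0,"ay": 0,"az": 0},{"dx": 0,"dy": 0,"dz": 0.018,"ax": 0,"ay": 0,"az": 0},{"dx": 0,"dy": 0,"dz": 0,"ax": 0,"ay": 0,"az": 0},{"dx": 0,"dy": 0,"dz": 0,"ax": 0,"ay": 0,"az": 0},{"dx": 0,"dy": 0,"dz": 0,"ax": 0,"ay": 0,"az": 0}]'

```text
t: 2.98
ee_pos: [0.5745, -0.2037, 0.0882]
ee_rot: [0.981, 0.194, 0.0, 0.0]
ft_force: [0.5, 0.6, 0.2]
grip_width: -0.0
```

Run:
```python
from h import *
s=state(); print(s["t"],s["ee_pos"],s["ee_rot"],s["ft_force"],s["grip_width"],s["qpos"])
T=get_image("top");S=get_image("side")
p=np.hstack([T[130:300,180:380],S[120:290,200:400]]); cv2.imwrite("pics/a2.png",cv2.resize(p,(800,340),interpolation=cv2.INTER_CUBIC))
print(proj("top",s["ee_pos"]),proj("side",s["ee_pos"]))
d=s["ee_pos"][:2]-[.523,-.0775]; print(np.hypot(*d),np.degrees(np.arctan2(d[1],d[0])))
```

```text
2.9833 [ 0.57447703 -0.20374239  0.08817757] [9.81068857e-01 1.93658835e-01 3.24241433e-04 2.20215168e-04] [0.51354568 0.55433558 0.15127631] -0.00042233957346875543 [-3.90542745e-01  5.94946376e-01  1.81243715e+00 -1.30872782e-05
  7.33425271e-01  7.90482829e-01]
[333.34227651 184.84286146] [299.68741787 164.87059428]
0.13633424531161623 -67.81616256458229
```

View pics/a2.png

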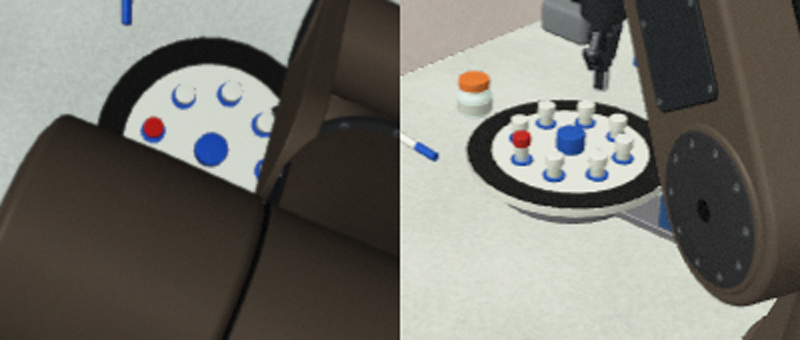

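The fingertip is above the rim at (300,163) in the side view, as projected, and clear of the vials. Next I descend and feel for contact.

Request:
move_arm --targets '[{"dx": 0,"dy": 0,"dz": 0.01,"ax": 0,"ay": 0,"az": 0},{"dx": 0,"dy": 0,"dz": 0.01,"ax": 0,"ay": 0,"az": 0},{"dx": 0,"dy": 0,"dz": 0.007,"ax": 0,"ay": 0,"az": 0},{"dx": 0,"dy": 0,"dz": 0.001,"ax": 0,"ay": 0,"az": 0},{"dx": 0,"dy": 0,"dz": 0.001,"ax": 0,"ay": 0,"az": 0},{"dx": 0,"dy": 0,"dz": 0.001,"ax": 0,"ay": 0,"az": 0},{"dx": 0,"dy": 0,"dz": 0,"ax": 0,"ay": 0,"az": 0},{"dx": 0,"dy": 0,"dz": 0,"ax": 0,"ay": 0,"az": 0}]'

```text
t: 3.75
ee_pos: [0.5742, -0.2036, 0.0575]
ee_rot: [0.981, 0.194, 0.0, 0.0]
ft_force: [-0.5, -1.0, 0.3]
grip_width: -0.001
```

Request:
move_arm --targets '[{"dx": 0,"dy": 0,"dz": 0.001,"ax": 0,"ay": 0,"az": 0},{"dx": 0,"dy": 0,"dz": 0.001,"ax": 0,"ay": 0,"az": 0},{"dx": 0,"dy": 0,"dz": 0,"ax": 0,"ay": 0,"az": 0},{"dx": 0,"dy": 0,"dz": 0,"ax": 0,"ay": 0,"az": 0}]'

```text
t: 4.08
ee_pos: [0.574, -0.2035, 0.0553]
ee_rot: [0.981, 0.194, -0.0, -0.0]
ft_force: [-0.1, -0.4, -0.2]
grip_width: 0.002
```

Request:
move_arm --targets '[{"dx": 0,"dy": 0,"dz": 0.001,"ax": 0,"ay": 0,"az": 0},{"dx": 0,"dy": 0,"dz": 0.001,"ax": 0,"ay": 0,"az": 0},{"dx": 0,"dy": 0,"dz": 0,"ax": 0,"ay": 0,"az": 0},{"dx": 0,"dy": 0,"dz": 0,"ax": 0,"ay": 0,"az": 0}]'

```text
t: 4.42
ee_pos: [0.574, -0.2035, 0.0533]
ee_rot: [0.981, 0.194, -0.0, -0.0]
ft_force: [0.9, -0.8, 0.6]
grip_width: 0.001
```

Request:
move_arm --targets '[{"dx": 0,"dy": 0,"dz": 0.001,"ax": 0,"ay": 0,"az": 0},{"dx": 0,"dy": 0,"dz": 0.001,"ax": 0,"ay": 0,"az": 0},{"dx": 0,"dy": 0,"dz": 0,"ax": 0,"ay": 0,"az": 0},{"dx": 0,"dy": 0,"dz": 0,"ax": 0,"ay": 0,"az": 0}]'

```text
t: 4.75
ee_pos: [0.5741, -0.2036, 0.0513]
ee_rot: [0.981, 0.194, 0.0, 0.0]
ft_force: [-1.0, -1.2, 2.0]
grip_width: 0.002
```

Request:
move_arm --targets '[{"dx": 0,"dy": 0,"dz": 0.001,"ax": 0,"ay": 0,"az": 0},{"dx": 0,"dy": 0,"dz": 0,"ax": 0,"ay": 0,"az": 0},{"dx": 0,"dy": 0,"dz": 0,"ax": 0,"ay": 0,"az": 0}]'

```text
t: 5.0
ee_pos: [0.5742, -0.2036, 0.0504]
ee_rot: [0.981, 0.194, 0.0, 0.0]
ft_force: [-0.5, -1.4, 4.0]
grip_width: -0.001
```

Request:
move_arm --targets '[{"dx": 0,"dy": 0,"dz": 0.001,"ax": 0,"ay": 0,"az": 0},{"dx": 0,"dy": 0,"dz": 0,"ax": 0,"ay": 0,"az": 0},{"dx": 0,"dy": 0,"dz": 0,"ax": 0,"ay": 0,"az": 0}]'

```text
t: 5.25
ee_pos: [0.5742, -0.2037, 0.0494]
ee_rot: [0.981, 0.194, 0.0, 0.0]
ft_force: [1.1, -2.6, 4.8]
grip_width: -0.0
```

Request:
move_arm --targets '[{"dx": 0,"dy": 0,"dz": 0.0006,"ax": 0,"ay": 0,"az": 0},{"dx": 0,"dy": 0,"dz": 0,"ax": 0,"ay": 0,"az": 0},{"dx": 0,"dy": 0,"dz": 0,"ax": 0,"ay": 0,"az": 0},{"dx": 0,"dy": 0,"dz": 0,"ax": 0,"ay": 0,"az": 0}]'

```text
t: 5.58
ee_pos: [0.5742, -0.2037, 0.0488]
ee_rot: [0.981, 0.194, 0.0, 0.0]
ft_force: [0.8, -1.5, 6.0]
grip_width: -0.001
```

Request:
move_arm --targets '[{"dx": 0,"dy": 0,"dz": 0.0006,"ax": 0,"ay": 0,"az": 0},{"dx": 0,"dy": 0,"dz": 0.0006,"ax": 0,"ay": 0,"az": 0},{"dx": 0,"dy": 0,"dz": 0,"ax": 0,"ay": 0,"az": 0},{"dx": 0,"dy": 0,"dz": 0,"ax": 0,"ay": 0,"az": 0},{"dx": 0,"dy": 0,"dz": 0,"ax": 0,"ay": 0,"az": 0}]'

```text
t: 6.0
ee_pos: [0.5743, -0.2037, 0.0477]
ee_rot: [0.981, 0.194, 0.0, 0.0]
ft_force: [-0.4, -2.0, 6.5]
grip_width: 0.001
```

Request:
move_arm --targets '[{"dx": 0,"dy": 0,"dz": 0.0008,"ax": 0,"ay": 0,"az": 0},{"dx": 0,"dy": 0,"dz": 0,"ax": 0,"ay": 0,"az": 0},{"dx": 0,"dy": 0,"dz": 0,"ax": 0,"ay": 0,"az": 0},{"dx": 0,"dy": 0,"dz": 0,"ax": 0,"ay": 0,"az": 0},{"dx": 0,"dy": 0,"dz": 0,"ax": 0,"ay": 0,"az": 0}]'

```text
t: 6.42
ee_pos: [0.5744, -0.2037, 0.047]
ee_rot: [0.981, 0.194, 0.0, 0.0]
ft_force: [-0.6, -1.8, 7.7]
grip_width: 0.003
```

Run:
```python
from h import *
for i in range(6):
    get_image("side"); s=state(); print(s["t"],s["ft_force"].round(2),s["torque"].round(2),s["ee_pos"].round(5))
S=get_image("side"); r=red(S,(225,165,330,215)); print(r and (r[0],r[1]), proj("side",[.5486,-.0024,.095]))
cv2.imwrite("pics/a3.png",cv2.resize(S[120:270,200:400],(800,600),interpolation=cv2.INTER_CUBIC))
```

```text
6.4667 [ 0.9  -1.06  7.43] [-0.33 -0.08 -0.02] [ 0.57434 -0.20373  0.047  ]
6.5167 [ 0.48 -1.85  7.82] [-0.29 -0.07 -0.06] [ 0.57435 -0.20376  0.047  ]
6.5667 [ 1.33 -1.86  7.07] [-0.35 -0.05  0.01] [ 0.57434 -0.20373  0.047  ]
6.6167 [-0.34 -2.43  7.73] [-0.38 -0.04 -0.02] [ 0.57435 -0.20375  0.047  ]
6.6667 [ 0.93 -1.44  7.21] [-0.31 -0.08 -0.02] [ 0.57435 -0.20373  0.04699]
6.7167 [-0.52 -2.49  7.71] [-0.36 -0.05  0.04] [ 0.57437 -0.20374  0.04702]
(array([260.5, 189.5]), array([257, 186,   8,   8,  60], dtype=int32)) [260.07350041 188.72727709]
```

View pics/a3.png

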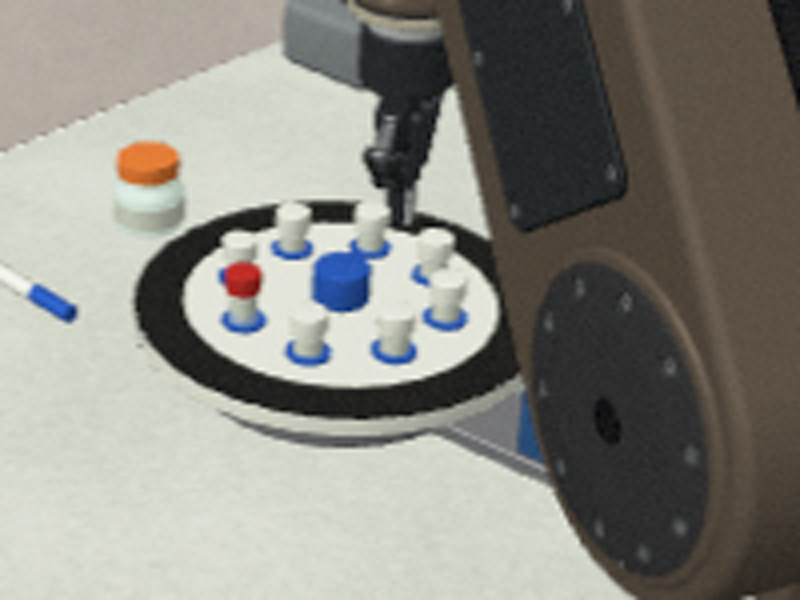

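Red is still at (260,189), with the fingertip on the rim at (301,175). The force is a steady 7.5 N, so I press to about 11 N and try a short drag.

Request:
move_arm --targets '[{"dx": 0,"dy": 0,"dz": 0.0007,"ax": 0,"ay": 0,"az": 0},{"dx": 0,"dy": 0,"dz": 0.0007,"ax": 0,"ay": 0,"az": 0},{"dx": 0,"dy": 0,"dz": 0.0004,"ax": 0,"ay": 0,"az": 0},{"dx": 0,"dy": 0,"dz": 0,"ax": 0,"ay": 0,"az": 0},{"dx": 0,"dy": 0,"dz": 0,"ax": 0,"ay": 0,"az": 0},{"dx": 0,"dy": 0,"dz": 0,"ax": 0,"ay": 0,"az": 0}]'

```text
t: 7.27
ee_pos: [0.5745, -0.2038, 0.0453]
ee_rot: [0.981, 0.194, 0.0, 0.0]
ft_force: [0.1, -2.7, 9.7]
grip_width: -0.003
```

Request:
move_arm --targets '[{"dx": 0.002,"dy": 0,"dz": 0.0004,"ax": 0,"ay": 0,"az": -0.0147},{"dx": 0.003,"dy": -0.0001,"dz": 0.0003,"ax": 0,"ay": 0,"az": -0.022},{"dx": 0.005,"dy": -0.0001,"dz": 0,"ax": 0,"ay": 0,"az": -0.0367},{"dx": 0.005,"dy": -0.0001,"dz": 0,"ax": 0,"ay": 0,"az": -0.0367},{"dx": 0.005,"dy": -0.0001,"dz": 0,"ax": 0,"ay": 0,"az": -0.0367},{"dx": 0.005,"dy": -0.0001,"dz": 0,"ax": 0,"ay": 0,"az": -0.0367},{"dx": 0.005,"dy": -0.0001,"dz": 0,"ax": 0,"ay": 0,"az": -0.0367},{"dx": 0,"dy": 0,"dz": 0,"ax": 0,"ay": 0,"az": 0}]'

```text
t: 7.93
ee_pos: [0.601, -0.1891, 0.0446]
ee_rot: [0.953, 0.302, 0.0, 0.0]
ft_force: [-1.6, -4.4, 9.9]
grip_width: 0.002
```

```bash
cat > chk.py <<'E'
from h import *
C=np.array([.523,-.0775])
S=get_image("side");T=get_image("top"); s=state(); d=s["ee_pos"][:2]-C
print(s["t"],s["ee_pos"].round(4),"F",s["ft_force"].round(1),"r,phi",np.hypot(*d).round(4),np.degrees(np.arctan2(d[1],d[0])).round(2),"yaw",np.degrees(R.from_quat(s["ee_rot"]).as_euler("xyz"))[2].round(2))
for n,im,box in(("side",S,(225,165,345,235)),("top",T,(215,140,350,275))):
    r=red(im,box)
    if r and r[1][4]>15:
        p=at_z(n,*r[0],.095)[:2]-C; print(n,r[0].round(1),r[1][4],"r",np.hypot(*p).round(4),"ang",np.degrees(np.arctan2(p[1],p[0])).round(1)%360)
E
python3 chk.py
```

```text
8.0333 [ 0.6007 -0.1894  0.0446] F [-1.3 -3.9  9.4] r,phi 0.1362 -55.22 yaw 34.98
side [263.4 192.4] 61 r 0.0826 ang 87.0
```

The disc follows. Continuing.

Request:
move_arm --targets '[{"dx": 0.005,"dy": -0.0001,"dz": 0,"ax": 0,"ay": 0,"az": -0.0367},{"dx": 0.005,"dy": -0.0001,"dz": 0,"ax": 0,"ay": 0,"az": -0.0367},{"dx": 0.005,"dy": -0.0001,"dz": 0,"ax": 0,"ay": 0,"az": -0.0367},{"dx": 0.005,"dy": -0.0001,"dz": 0,"ax": 0,"ay": 0,"az": -0.0367},{"dx": 0.005,"dy": -0.0001,"dz": 0,"ax": 0,"ay": 0,"az": -0.0367},{"dx": 0.005,"dy": -0.0001,"dz": 0,"ax": 0,"ay": 0,"az": -0.0367},{"dx": 0.005,"dy": -0.0001,"dz": 0,"ax": 0,"ay": 0,"az": -0.0367},{"dx": 0.005,"dy": -0.0001,"dz": 0,"ax": 0,"ay": 0,"az": -0.0367},{"dx": 0.005,"dy": -0.0001,"dz": 0,"ax": 0,"ay": 0,"az": -0.0367},{"dx": 0.005,"dy": -0.0001,"dz": 0,"ax": 0,"ay": 0,"az": -0.0367},{"dx": 0.005,"dy": -0.0001,"dz": 0,"ax": 0,"ay": 0,"az": -0.0367},{"dx": 0.005,"dy": -0.0001,"dz": 0,"ax": 0,"ay": 0,"az": -0.0367},{"dx": 0,"dy": 0,"dz": 0,"ax": 0,"ay": 0,"az": 0}]'

```text
t: 9.12
ee_pos: [0.641, -0.1448, 0.0447]
ee_rot: [0.864, 0.503, 0.0, 0.0]
ft_force: [-1.1, -4.6, 10.9]
grip_width: -0.002
```

```bash
python3 chk.py
```

```text
9.2167 [ 0.6408 -0.1452  0.0447] F [-0.9 -2.8 10.5] r,phi 0.1359 -29.89 yaw 60.22
side [273.5 196.6] 61 r 0.0837 ang 111.6
```

Request:
move_arm --targets '[{"dx": 0.005,"dy": -0.0001,"dz": 0,"ax": 0,"ay": 0,"az": -0.0367},{"dx": 0.005,"dy": -0.0001,"dz": 0,"ax": 0,"ay": 0,"az": -0.0367},{"dx": 0.005,"dy": -0.0001,"dz": 0,"ax": 0,"ay": 0,"az": -0.0367},{"dx": 0.005,"dy": -0.0001,"dz": 0,"ax": 0,"ay": 0,"az": -0.0367},{"dx": 0.005,"dy": -0.0001,"dz": 0,"ax": 0,"ay": 0,"az": -0.0367},{"dx": 0.005,"dy": -0.0001,"dz": 0,"ax": 0,"ay": 0,"az": -0.0367},{"dx": 0.005,"dy": -0.0001,"dz": 0,"ax": 0,"ay": 0,"az": -0.0367},{"dx": 0.005,"dy": -0.0001,"dz": 0,"ax": 0,"ay": 0,"az": -0.0367},{"dx": 0.005,"dy": -0.0001,"dz": 0,"ax": 0,"ay": 0,"az": -0.0367},{"dx": 0.005,"dy": -0.0001,"dz": 0,"ax": 0,"ay": 0,"az": -0.0367},{"dx": 0.005,"dy": -0.0001,"dz": 0,"ax": 0,"ay": 0,"az": -0.0367},{"dx": 0.005,"dy": -0.0001,"dz": 0,"ax": 0,"ay": 0,"az": -0.0367},{"dx": 0.005,"dy": -0.0001,"dz": 0,"ax": 0,"ay": 0,"az": -0.0367},{"dx": 0.005,"dy": -0.0001,"dz": 0,"ax": 0,"ay": 0,"az": -0.0367},{"dx": 0.005,"dy": -0.0001,"dz": 0,"ax": 0,"ay": 0,"az": -0.0367},{"dx": 0.005,"dy": -0.0001,"dz": 0,"ax": 0,"ay": 0,"az": -0.0367},{"dx": 0.005,"dy": -0.0001,"dz": 0,"ax": 0,"ay": 0,"az": -0.0367},{"dx": 0.005,"dy": -0.0001,"dz": 0,"ax": 0,"ay": 0,"az": -0.0367},{"dx": 0,"dy": 0,"dz": 0,"ax": 0,"ay": 0,"az": 0}]'

```text
t: 10.8
ee_pos: [0.6572, -0.0578, 0.0447]
ee_rot: [0.655, 0.756, 0.0, 0.0]
ft_force: [0.2, -3.0, 10.3]
grip_width: -0.005
```

```bash
python3 chk.py
```

```text
10.9 [ 0.6573 -0.0583  0.0447] F [ 0.3 -2.8 10.4] r,phi 0.1356 8.15 yaw 98.07
side [291.6 197.8] 66 r 0.0843 ang 146.6
```

Request:
move_arm --targets '[{"dx": 0.005,"dy": -0.0001,"dz": 0,"ax": 0,"ay": 0,"az": -0.0367},{"dx": 0.005,"dy": -0.0001,"dz": 0,"ax": 0,"ay": 0,"az": -0.0367},{"dx": 0.005,"dy": -0.0001,"dz": 0,"ax": 0,"ay": 0,"az": -0.0367},{"dx": 0.005,"dy": -0.0001,"dz": 0,"ax": 0,"ay": 0,"az": -0.0367},{"dx": 0.005,"dy": -0.0001,"dz": 0,"ax": 0,"ay": 0,"az": -0.0367},{"dx": 0.005,"dy": -0.0001,"dz": 0,"ax": 0,"ay": 0,"az": -0.0367},{"dx": 0.005,"dy": -0.0001,"dz": 0,"ax": 0,"ay": 0,"az": -0.0367},{"dx": 0.005,"dy": -0.0001,"dz": 0,"ax": 0,"ay": 0,"az": -0.0367},{"dx": 0.005,"dy": -0.0001,"dz": 0,"ax": 0,"ay": 0,"az": -0.0367},{"dx": 0.005,"dy": -0.0001,"dz": 0,"ax": 0,"ay": 0,"az": -0.0367},{"dx": 0.005,"dy": -0.0001,"dz": 0,"ax": 0,"ay": 0,"az": -0.0367},{"dx": 0.005,"dy": -0.0001,"dz": 0,"ax": 0,"ay": 0,"az": -0.0367},{"dx": 0.005,"dy": -0.0001,"dz": 0,"ax": 0,"ay": 0,"az": -0.0367},{"dx": 0.005,"dy": -0.0001,"dz": 0,"ax": 0,"ay": 0,"az": -0.0367},{"dx": 0.005,"dy": -0.0001,"dz": 0,"ax": 0,"ay": 0,"az": -0.0367},{"dx": 0.005,"dy": -0.0001,"dz": 0,"ax": 0,"ay": 0,"az": -0.0367},{"dx": 0.005,"dy": -0.0001,"dz": 0,"ax": 0,"ay": 0,"az": -0.0367},{"dx": 0.005,"dy": -0.0001,"dz": 0,"ax": 0,"ay": 0,"az": -0.0367},{"dx": 0,"dy": 0,"dz": 0,"ax": 0,"ay": 0,"az": 0},{"dx": 0,"dy": 0,"dz": 0,"ax": 0,"ay": 0,"az": 0}]'

```text
t: 12.57
ee_pos: [0.6172, 0.0205, 0.0448]
ee_rot: [0.375, 0.927, 0.0, 0.001]
ft_force: [1.2, -2.3, 9.8]
grip_width: 0.002
```

```bash
python3 chk.py
python3 - <<'E'
from h import *
C=np.array([.523,-.0775])
for a in (180,184,186.7,190):
    print(a,proj("side",[*(C+.08*np.array([np.cos(np.radians(a)),np.sin(np.radians(a))])),.095]))
E
```

```text
12.6667 [0.6172 0.0204 0.0447] F [ 1.2 -1.4  9.9] r,phi 0.1359 46.09 yaw 135.89
side [307.2 193.1] 66 r 0.0841 ang 182.6
180 [305.18643795 193.0116846 ]
184 [306.42357955 192.26653333]
186.7 [307.19252371 191.73867876]
190 [308.05733998 191.06865367]
```

By finger travel red is now at about 185.1°. One last nudge of 1.6°, then I lift off and swing clear to look from the top.

Request:
move_arm --targets '[{"dx": 0.0019,"dy": 0,"dz": 0,"ax": 0,"ay": 0,"az": -0.014},{"dx": 0.0019,"dy": 0,"dz": 0,"ax": 0,"ay": 0,"az": -0.014},{"dx": 0,"dy": 0,"dz": 0,"ax": 0,"ay": 0,"az": 0},{"dx": 0,"dy": 0,"dz": 0,"ax": 0,"ay": 0,"az": 0},{"dx": 0,"dy": 0,"dz": -0.003,"ax": 0,"ay": 0,"az": 0},{"dx": 0,"dy": 0,"dz": -0.004,"ax": 0,"ay": 0,"az": 0},{"dx": 0,"dy": 0,"dz": -0.01,"ax": 0,"ay": 0,"az": 0},{"dx": 0,"dy": 0,"dz": -0.025,"ax": 0,"ay": 0,"az": 0},{"dx": 0,"dy": 0,"dz": -0.03,"ax": 0,"ay": 0,"az": 0},{"dx": 0,"dy": 0,"dz": -0.03,"ax": 0,"ay": 0,"az": 0},{"dx": 0,"dy": 0,"dz": -0.03,"ax": 0,"ay": 0,"az": 0},{"dx": 0,"dy": 0,"dz": -0.03,"ax": 0,"ay": 0,"az": 0},{"dx": 0,"dy": 0,"dz": -0.03,"ax": 0,"ay": 0,"az": 0}]'

```text
t: 13.75
ee_pos: [0.6132, 0.0233, 0.238]
ee_rot: [0.363, 0.932, -0.0, -0.0]
ft_force: [0.5, 1.1, -1.0]
grip_width: -0.003
```

Request:
move_arm --targets '[{"dx": 0.0328,"dy": 0.012,"dz": 0,"ax": 0,"ay": 0,"az": 0},{"dx": 0.0328,"dy": 0.012,"dz": 0,"ax": 0,"ay": 0,"az": 0},{"dx": 0.0328,"dy": 0.012,"dz": 0,"ax": 0,"ay": 0,"az": 0},{"dx": 0.0328,"dy": 0.012,"dz": 0,"ax": 0,"ay": 0,"az": 0},{"dx": 0.0328,"dy": 0.012,"dz": 0,"ax": 0,"ay": 0,"az": 0},{"dx": 0.0328,"dy": 0.012,"dz": 0,"ax": 0,"ay": 0,"az": 0},{"dx": 0.0328,"dy": 0.012,"dz": 0,"ax": 0,"ay": 0,"az": 0},{"dx": 0.0328,"dy": 0.012,"dz": 0,"ax": 0,"ay": 0,"az": 0},{"dx": 0.0328,"dy": 0.012,"dz": 0,"ax": 0,"ay": 0,"az": 0},{"dx": 0.0328,"dy": 0.012,"dz": 0,"ax": 0,"ay": 0,"az": 0},{"dx": 0,"dy": 0,"dz": 0,"ax": 0,"ay": 0,"az": 0}]'

```text
t: 14.67
ee_pos: [0.4502, 0.3375, 0.2365]
ee_rot: [0.361, 0.933, 0.0, -0.001]
ft_force: [-0.7, -0.9, 0.5]
grip_width: 0.003
```

```bash
python3 chk.py
python3 - <<'E'
from h import *
T=get_image("top"); B,G,Rr=[T[...,i].astype(int) for i in range(3)]
hub=blob((B>100)&(B>1.6*Rr)&(B>1.5*G),(273,193,298,218)); yel=blob((Rr>120)&(G>90)&(B<.6*Rr),(275,262,312,292)); rd=red(T)
h=at_z("top",*hub[0],.085)[:2]; r=at_z("top",*rd[0],.098)[:2]; y=at_z("top",*yel[0],.098)[:2]
f=lambda d:(np.hypot(*d).round(4),np.degrees(np.arctan2(d[1],d[0])).round(2)%360)
print("hub",h,"yel",y,"red",r,rd[0]); print("red-hub",f(r-h),"yel-hub",f(y-h))
cv2.imwrite("pics/b1.png",cv2.resize(T[180:300,220:370],(750,600),interpolation=cv2.INTER_CUBIC))
E
```

```text
14.7667 [0.4521 0.3341 0.2363] F [-0.  -0.4  0.3] r,phi 0.4176 99.77 yaw 137.65
side [307.5 192.4] 61 r 0.0828 ang 184.9
top [288.5 234.4] 74 r 0.08 ang 185.8
hub [ 0.52390094 -0.0771387 ] yel [ 0.33046482 -0.10023032] red [ 0.4431092  -0.08526495] [288.48 234.44]
red-hub (np.float64(0.0812), np.float64(185.74)) yel-hub (np.float64(0.1948), np.float64(186.81))
```

View pics/b1.png

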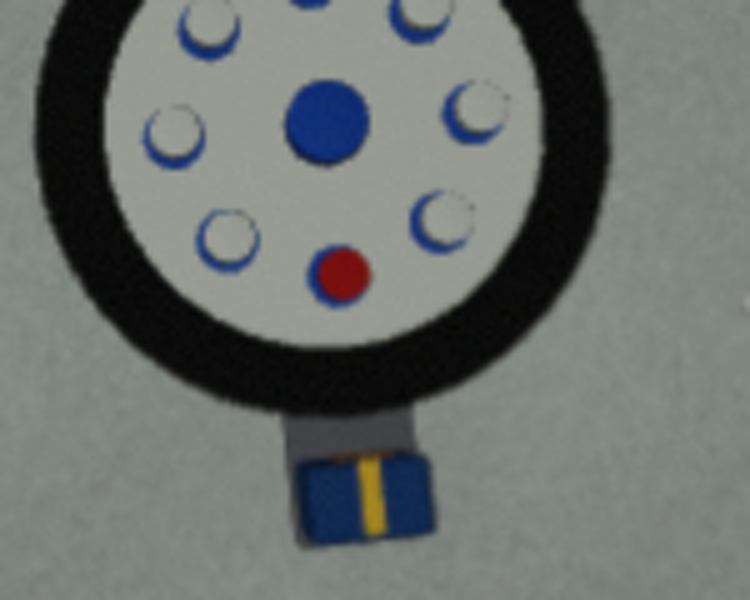

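Red at (288.5,234.4) in the top picture, 185.8° against the stripe's 186.8°: about 1.5 mm out, well within 6 mm. It still stands proud and the carousel has been let go. Now above the red cap at (0.443, -0.0855).

Request:
move_arm --targets '[{"dx": -0.023,"dy": -0.0264,"dz": 0,"ax": 0,"ay": 0,"az": 0},{"dx": -0.023,"dy": -0.0264,"dz": 0,"ax": 0,"ay": 0,"az": 0},{"dx": -0.023,"dy": -0.0264,"dz": 0,"ax": 0,"ay": 0,"az": 0},{"dx": -0.023,"dy": -0.0264,"dz": 0,"ax": 0,"ay": 0,"az": 0},{"dx": -0.023,"dy": -0.0264,"dz": 0,"ax": 0,"ay": 0,"az": 0},{"dx": -0.023,"dy": -0.0264,"dz": 0,"ax": 0,"ay": 0,"az": 0},{"dx": -0.023,"dy": -0.0264,"dz": 0,"ax": 0,"ay": 0,"az": 0},{"dx": -0.023,"dy": -0.0264,"dz": 0,"ax": 0,"ay": 0,"az": 0},{"dx": -0.023,"dy": -0.0264,"dz": 0,"ax": 0,"ay": 0,"az": 0},{"dx": -0.023,"dy": -0.0264,"dz": 0,"ax": 0,"ay": 0,"az": 0},{"dx": -0.023,"dy": -0.0264,"dz": 0,"ax": 0,"ay": 0,"az": 0},{"dx": -0.023,"dy": -0.0264,"dz": 0,"ax": 0,"ay": 0,"az": 0},{"dx": 0,"dy": 0,"dz": 0.03,"ax": 0,"ay": 0,"az": 0},{"dx": 0,"dy": 0,"dz": 0.03,"ax": 0,"ay": 0,"az": 0},{"dx": 0,"dy": 0,"dz": 0.02,"ax": 0,"ay": 0,"az": 0},{"dx": 0,"dy": 0,"dz": 0.02,"ax": 0,"ay": 0,"az": 0},{"dx": 0,"dy": 0,"dz": 0.02,"ax": 0,"ay": 0,"az": 0},{"dx": 0,"dy": 0,"dz": 0,"ax": 0,"ay": 0,"az": 0},{"dx": 0,"dy": 0,"dz": 0,"ax": 0,"ay": 0,"az": 0}]'

```text
t: 16.4
ee_pos: [0.4417, -0.0875, 0.116]
ee_rot: [0.363, 0.932, -0.0, -0.001]
ft_force: [0.3, 0.6, 0.5]
grip_width: 0.002
```

```bash
python3 chk.py
python3 - <<'E'
from h import *
S=get_image("side"); cv2.imwrite("pics/b2.png",cv2.resize(S[120:270,220:420],(800,600),interpolation=cv2.INTER_CUBIC))
E
```

```text
16.5 [ 0.443  -0.0875  0.1172] F [ 0.7  0.3 -0.2] r,phi 0.0806 -172.9 yaw 137.44
side [307.5 192.5] 60 r 0.083 ang 184.7
```

View pics/b2.png

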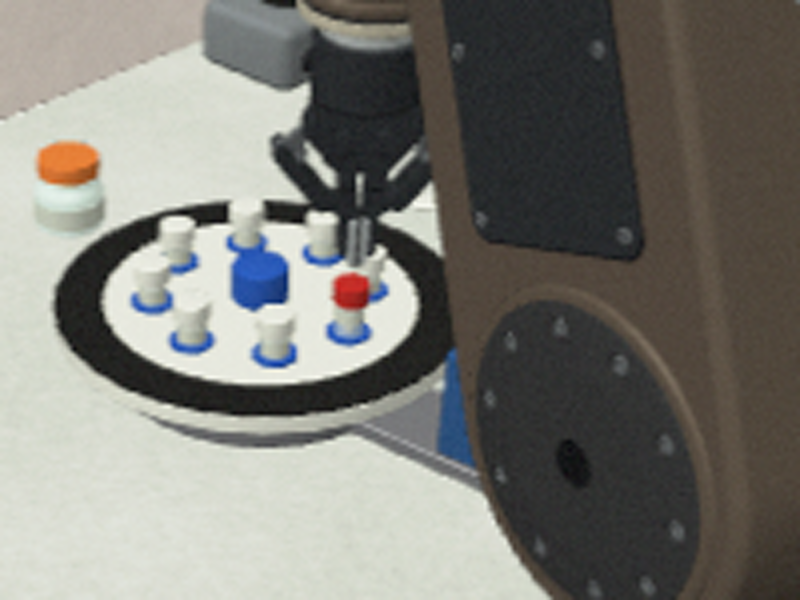

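The fingertip stands just above the red cap, which is at (307,192) in the side view. A 2 mm trim, then a slow press.

Request:
move_arm --targets '[{"dx": 0.0013,"dy": 0.0013,"dz": 0.005,"ax": 0,"ay": 0,"az": 0},{"dx": 0,"dy": 0,"dz": 0.005,"ax": 0,"ay": 0,"az": 0},{"dx": 0,"dy": 0,"dz": 0.003,"ax": 0,"ay": 0,"az": 0},{"dx": 0,"dy": 0,"dz": 0.001,"ax": 0,"ay": 0,"az": 0},{"dx": 0,"dy": 0,"dz": 0.001,"ax": 0,"ay": 0,"az": 0},{"dx": 0,"dy": 0,"dz": 0.001,"ax": 0,"ay": 0,"az": 0},{"dx": 0,"dy": 0,"dz": 0.001,"ax": 0,"ay": 0,"az": 0},{"dx": 0,"dy": 0,"dz": 0.001,"ax": 0,"ay": 0,"az": 0},{"dx": 0,"dy": 0,"dz": 0.001,"ax": 0,"ay": 0,"az": 0},{"dx": 0,"dy": 0,"dz": 0,"ax": 0,"ay": 0,"az": 0},{"dx": 0,"dy": 0,"dz": 0,"ax": 0,"ay": 0,"az": 0}]'

```text
t: 17.47
ee_pos: [0.4423, -0.085, 0.0972]
ee_rot: [0.363, 0.932, -0.0, -0.0]
ft_force: [-2.8, -0.0, 6.3]
grip_width: -0.0
```

Request:
move_arm --targets '[{"dx": 0,"dy": 0,"dz": 0.001,"ax": 0,"ay": 0,"az": 0},{"dx": 0,"dy": 0,"dz": 0.001,"ax": 0,"ay": 0,"az": 0},{"dx": 0,"dy": 0,"dz": 0.001,"ax": 0,"ay": 0,"az": 0},{"dx": 0,"dy": 0,"dz": 0,"ax": 0,"ay": 0,"az": 0},{"dx": 0,"dy": 0,"dz": 0,"ax": 0,"ay": 0,"az": 0}]'

```text
t: 17.88
ee_pos: [0.4423, -0.085, 0.0942]
ee_rot: [0.363, 0.932, -0.0, -0.0]
ft_force: [-3.8, -0.1, 6.4]
grip_width: -0.0
```

Request:
move_arm --targets '[{"dx": 0,"dy": 0,"dz": 0.001,"ax": 0,"ay": 0,"az": 0},{"dx": 0,"dy": 0,"dz": 0.001,"ax": 0,"ay": 0,"az": 0},{"dx": 0,"dy": 0,"dz": 0.001,"ax": 0,"ay": 0,"az": 0},{"dx": 0,"dy": 0,"dz": 0,"ax": 0,"ay": 0,"az": 0},{"dx": 0,"dy": 0,"dz": 0,"ax": 0,"ay": 0,"az": 0}]'

```text
t: 18.3
ee_pos: [0.4423, -0.085, 0.0912]
ee_rot: [0.363, 0.932, -0.0, -0.0]
ft_force: [-3.3, 0.1, 5.5]
grip_width: -0.001
```

Request:
move_arm --targets '[{"dx": 0,"dy": 0,"dz": 0.001,"ax": 0,"ay": 0,"az": 0},{"dx": 0,"dy": 0,"dz": 0.001,"ax": 0,"ay": 0,"az": 0},{"dx": 0,"dy": 0,"dz": 0,"ax": 0,"ay": 0,"az": 0},{"dx": 0,"dy": 0,"dz": 0,"ax": 0,"ay": 0,"az": 0}]'

```text
t: 18.63
ee_pos: [0.4421, -0.085, 0.0893]
ee_rot: [0.363, 0.932, -0.0, -0.0]
ft_force: [-4.1, -0.5, 9.9]
grip_width: -0.001
```

Request:
move_arm --targets '[{"dx": 0,"dy": 0,"dz": 0.001,"ax": 0,"ay": 0,"az": 0},{"dx": 0,"dy": 0,"dz": 0,"ax": 0,"ay": 0,"az": 0},{"dx": 0,"dy": 0,"dz": 0,"ax": 0,"ay": 0,"az": 0}]'

```text
t: 18.88
ee_pos: [0.4419, -0.0849, 0.0883]
ee_rot: [0.363, 0.932, -0.0, -0.001]
ft_force: [-5.6, -1.4, 11.9]
grip_width: 0.0
```

Force climbs past 7 N to 12 N: the vial is against its stop. Lifting off and clearing for the final look.

Request:
move_arm --targets '[{"dx": 0,"dy": 0,"dz": -0.002,"ax": 0,"ay": 0,"az": 0},{"dx": 0,"dy": 0,"dz": -0.004,"ax": 0,"ay": 0,"az": 0},{"dx": 0,"dy": 0,"dz": -0.01,"ax": 0,"ay": 0,"az": 0},{"dx": 0,"dy": 0,"dz": -0.03,"ax": 0,"ay": 0,"az": 0},{"dx": 0,"dy": 0,"dz": -0.03,"ax": 0,"ay": 0,"az": 0},{"dx": 0,"dy": 0,"dz": -0.03,"ax": 0,"ay": 0,"az": 0},{"dx": 0,"dy": 0,"dz": -0.03,"ax": 0,"ay": 0,"az": 0},{"dx": 0.023,"dy": 0.0264,"dz": 0,"ax": 0,"ay": 0,"az": 0},{"dx": 0.023,"dy": 0.0264,"dz": 0,"ax": 0,"ay": 0,"az": 0},{"dx": 0.023,"dy": 0.0264,"dz": 0,"ax": 0,"ay": 0,"az": 0},{"dx": 0.023,"dy": 0.0264,"dz": 0,"ax": 0,"ay": 0,"az": 0},{"dx": 0.023,"dy": 0.0264,"dz": 0,"ax": 0,"ay": 0,"az": 0},{"dx": 0.023,"dy": 0.0264,"dz": 0,"ax": 0,"ay": 0,"az": 0},{"dx": 0.023,"dy": 0.0264,"dz": 0,"ax": 0,"ay": 0,"az": 0},{"dx": 0.023,"dy": 0.0264,"dz": 0,"ax": 0,"ay": 0,"az": 0},{"dx": 0.023,"dy": 0.0264,"dz": 0,"ax": 0,"ay": 0,"az": 0},{"dx": 0.023,"dy": 0.0264,"dz": 0,"ax": 0,"ay": 0,"az": 0},{"dx": 0.023,"dy": 0.0264,"dz": 0,"ax": 0,"ay": 0,"az": 0},{"dx": 0,"dy": 0,"dz": 0,"ax": 0,"ay": 0,"az": 0},{"dx": 0,"dy": 0,"dz": 0,"ax": 0,"ay": 0,"az": 0}]'

```text
t: 20.55
ee_pos: [0.452, 0.3017, 0.224]
ee_rot: [0.361, 0.932, 0.0, -0.0]
ft_force: [0.2, -1.2, -0.7]
grip_width: -0.0
```

```bash
python3 chk.py
python3 - <<'E'
from h import *
S=get_image("side");T=get_image("top"); rt,rs=red(T),red(S,(285,170,330,215)); print("tri",tri(rt[0],rs[0]),rs[0],rs[1])
a=cv2.resize(T[180:300,240:340],(400,480),interpolation=cv2.INTER_CUBIC);b=cv2.resize(S[150:246,255:335],(400,480),interpolation=cv2.INTER_CUBIC)
cv2.imwrite("pics/c1.png",np.hstack([a,b]))
E
```

```text
20.65 [0.452  0.2997 0.224 ] F [ 0.2  0.1 -0.5] r,phi 0.3838 100.66 yaw 137.52
side [307.3 194.9] 62 r 0.0908 ang 177.9
top [288.  234.5] 74 r 0.0802 ang 184.9
tri (array([ 0.44273194, -0.08579257,  0.08538846]), np.float64(0.0019366554147852073)) [307.32258065 194.87096774] [304 191   8   9  62]
```

View pics/c1.png

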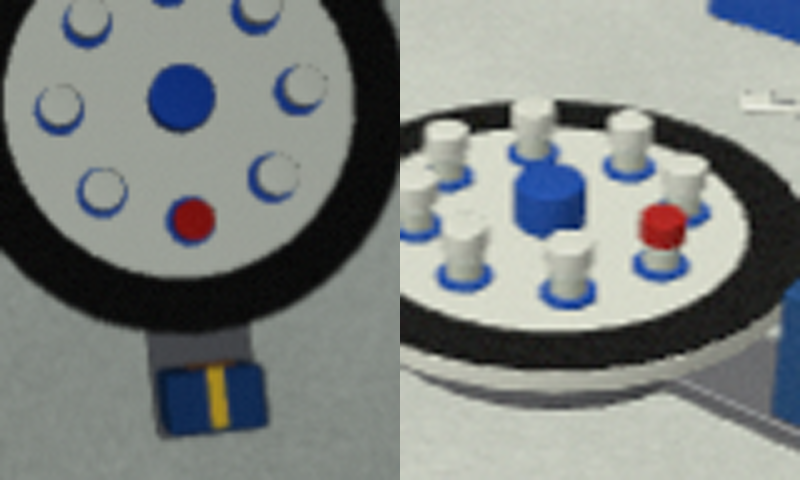

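```bash
python3 -c "
from plant import *
print(finish_job())"
```

```text
the job is handed in; nothing more can be done
None
```

The red-capped vial now stands in front of the reader, pressed home, and the job is handed in at about 21 s of the 64 s allowed. No verdict comes back, so the figures below are my own measurements.

- **Turning:** I pressed the shut fingertips on the rim far from the reader with about 10 N and dragged the disc about 115° counter-clockwise. Then I lifted off and checked before pressing. The top camera put the red cap 1° from the stripe, about 1.5 mm out of line, still proud and with nothing touching the carousel.
- **Pressing:** The vial slid down under about 6 N. The force then climbed to about 12–13 N against the stop, after which I lifted straight off and swung the arm clear.
- **Last checks:** The cap had dropped about 8 mm, measured with both cameras (93.6 mm to 85.4 mm at its centre). It was still 1–2 mm from being in line (about 186° against 186.8°), and the wrist force was near zero.

**Disagreements:**
- The last top-view angle, worked out at the old cap height, read 184.9°, about 2.7 mm out of line. That is still within the 6 mm allowed.
- The side camera alone gave a poor angle at that spot, so I did not rely on it.
- The fingertip felt softer than the stated spring, about 1.6 N per mm. I judged how hard I was pressing by the measured force, not by depth.
- My first two move calls were refused for missing keys, and nothing moved.

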